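Set out the seasoning caddy for two dishes

TASK

Set out the prep caddy for tonight's two dishes: the oregano jar (green dot on its lid) goes in the pocket in front of the red tomato tin, the garlic jar (orange dot) in the pocket in front of the teal soup tin, and what both dishes share goes in the middle, the wooden pepper mill in the back pocket between the two tins and the salt shaker in the pocket in front of the mill. Set each one down upright on its pocket's floor without dropping it, leave the tins in their pockets, and leave the timer, the espresso cup and the mug where they stand.

Things in the scene. Friction and masses are not known exactly. Their poses are not given: they have to be found in the camera images.
- caddy: Fixed wooden caddy, 166 x 270 mm, two rows of three pockets. Origin: centre of underside; +x to the back row (away from robot), +y left, z up. Pocket centres (mm): back row x=33, front x=-45; columns y=85, 0, -85. Pocket floor z=8. Clear size: back 84 deep, front 60 deep; side columns 84 wide, middle 74. Dividers 34 high, front and back walls 40, end walls 54.
- tomato_tin: Low tomato tin with red label and red plastic lid, diameter 76 mm, 60 mm high; origin: centre of its underside, z up. Stands at the start in the left or the right pocket of the caddy's back row; stays there.
- soup_tin: Narrower soup tin with teal and white label and teal plastic lid, diameter 58 mm, 74 mm high; origin: centre of its underside, z up. Stands in the other outer pocket of the back row; stays there.
- pepper_mill: Short dark brown turned wooden pepper mill with a small steel knob on top, diameter 50 mm at the foot, 115 mm high, 0.16 kg; origin: centre of its underside, z up. Its head, 70 to 92 mm above the foot, is 46 mm across with straight sides: hold it there.
- salt_shaker: Glass salt shaker with a pale grey perforated cap, 90 mm high, 0.1 kg; origin: centre of its underside, z up. Glass body 44 mm across at 30 mm, tapering to 34 mm; the cap, 66 to 78 mm above the foot, is 34 mm across with straight sides: hold it there.
- herb_jar: Round glass spice jar with black lid, a GREEN dot sticker (25 mm) on the lid and a black label with green leaves; diameter 41 mm, straight-sided, 105 mm high, 0.11 kg; origin: centre of its underside, z up. Holds dried oregano.
- garlic_jar: Round glass spice jar with black lid, an ORANGE dot sticker (25 mm) on the lid and a navy blue label; diameter 41 mm, straight-sided, 105 mm high, 0.11 kg; origin: centre of its underside, z up. Holds garlic granules.
- timer: Red and white mechanical kitchen timer, diameter 67 mm, 64 mm high; origin: centre of its underside, z up. A bystander.
- espresso_cup: Small white espresso cup, 64 mm across, 87 mm over the handle, 50 mm high; origin on its underside, about 12 mm from the centre of the bowl towards the handle; handle along its -y. A bystander.
- blue_mug: Tall blue and white mug, 86 mm across, 124 mm over the handle, 107 mm high, at the far right; origin on its underside, about 18 mm from the centre of the bowl towards the handle; handle along its -y. A bystander.

How it is judged:
By the outcome, as a careful person would: the job done as asked, in the order asked, and still so for the second after the job is handed in, with the robot touching nothing.
It also fails if it takes over 109 s, if anything falls off the work surface, if the arm or the gripper's body presses on something with over 40 N, if the wrist force passes 120 N, or if a joint passes its speed limit or range.

ROBOT

A 7-joint arm with a two-finger parallel gripper is mounted at the origin on a cart in front of the work surface, level with it; the furniture and walls round the work are solid. World frame = base frame: x ahead of the robot, y to its left, z up, the work surface at z = 0. Lengths are in mm, angles in rad, forces in N, time in s.
With the tool pointing down it reaches from about 350 to 900 mm from the base axis. Payload 19.9 kg.
Tool frame: the origin (TCP) lies at the very end of the fingers, on their centre line; the grasp point (between the pads) lies 19 mm behind it; z points along the fingers, y is the line along which they close (so a half turn about z gives the same grasp; the last joint's range is limited). The gripper opens to 85 mm and grips with 20 to 120 N. Pads are 22 mm wide; open, the fingers measure 114 mm over their backs; the gripper's body (76 mm by 85 mm) begins 54 mm behind the grasp point. The pads swing forward as they close: fully open they stand 13 mm farther back than shut.
Start: joints at [1.105, 0.417, -0.01, 1.614, 0.005, 1.111, -0.053], TCP at [257.01, -569.691, 231.26] pointing down, gripper open.
Joint ranges: [-2.81, 2.81], [-0.39, 2.02], [-1.27, 1.25], [0.06, 2.57], [-1.19, 4.33], [0.19, 2], [-2.82, 2.82]. Speed limits (rad/s): [1.89, 1.89, 2.39, 2.39, 3.01, 3.01, 3.01].

INTERFACE

Orientations are given as [roll, pitch, yaw] about the fixed x, y, z axes, in that order (R = Rz(yaw) Ry(pitch) Rx(roll)).
In Python, from bench import read_state, camera, close_job gives the robot as it stands.
- The arm moves only by the shell command python3 -m creep 'ROWS' [FORCE]. ROWS is JSON, a list of rows, each an object of numbers: "wx", "wy", "wz": the turn, a rotation vector about the tool's x, y, z in rad; "tx", "ty", "tz": the shift along the tool's x, y, z in m; "claw": the closure, from 0 (fully open) to 1 (shut). A call has exactly 8 rows; each row is the pose to reach, as a shift and turn from the pose commanded when the call began, along the tool's axes at that moment; what a row does not reach only later rows make up. A row lasts 1/8 s, in which the tool goes at most 62.5 mm and 10.7 degrees, less where a joint would pass 70% of its speed; a pose out of reach is approached as far as the arm can. A call with a gripper value outside its range is refused whole. The fingers move at their own pace and stop on an object; FORCE is the grip in N (left out, the last holds). Time passes only in rows, so rows that repeat a pose let the fingers close, or fill a call up. It gives the time, the measured TCP pose, the force, the opening and the grip force at its end, in the units of the state.
- read_state(): the state, without advancing time (a new reading comes with each control period).
- camera(name): name is "side" or "top"; returns a dict with "pixels" (480x640x3 uint8, red, green, blue), "fx", "fy", "cx", "cy" (pixels), "view" (4x4, takes a point from world to camera coordinates). Camera axes: x right, y down, z forward; pixel columns grow to the right and rows downward; lengths in mm; the calibration is good to about 2 mm. A picture is of the moment at which its call begins. There is no depth.
- close_job(): hands the job in; it is judged then, once.
The state is a dict: "clock": time; "joint_pos": joint angles; "qvel": joint speeds; "joint_efforts": joint torques, N m; "eef_pos": TCP position; "ee_rot": TCP orientation; "wrist_force": force on the tool from outside, world axes, zero at the start; "ft_torque": the same for the moment, N m; "width": finger opening in mm; "finger_force": force on a finger pad.
Only numpy, scipy, OpenCV 4.12 (cv2) and the standard library are available. Lean on these libraries where they do the work, as an engineer would, in place of code of your own. Each camera call takes 0.05 s, during which the arm holds its last target. There are 200 camera calls.

## Working session

There is one attempt and no reset: what is moved stays moved. The work goes in short steps, Python scripts to look and compute and a shell command to move; the robot and the scene stay as the last step left them, time stands still between calls to the robot, and variables do not carry over. Pictures are saved under pics/ and viewed, at most 14 in all, crops included, and the job is handed in when it is done.

```bash
ls; mkdir -p pics; python3 - <<'E'
from bench import *
import cv2,numpy as np
for n in("top","side"):
    c=camera(n); cv2.imwrite(f"pics/{n}0.png",c["pixels"][:,:,::-1]); print(n,c["fx"],c["fy"],c["cx"],c["cy"]);print(np.round(c["view"],3).tolist())
print(read_state())
E
```

```text
pics
top 600.9795263513727 600.9795263513727 310.33593877899466 240.5649636788986
[[-0.007, -0.999, -0.04, -81.509], [-0.991, 0.012, -0.136, 464.341], [0.137, 0.039, -0.99, 1754.972], [0.0, 0.0, 0.0, 1.0]]
side 555.9493862890633 555.9493862890633 323.38555741587356 238.85790162688744
[[-0.884, -0.468, 0.024, 379.129], [-0.276, 0.478, -0.834, 206.269], [0.378, -0.743, -0.552, 1523.5], [0.0, 0.0, 0.0, 1.0]]
{'clock': 0.1, 'joint_pos': array([ 1.10551233,  0.41789565, -0.0103338 ,  1.61412496,  0.00467676,
        1.11071684, -0.05300467]), 'qvel': array([-0.00089599, -0.00052014, -0.00039228, -0.00233268, -0.00119848,
        0.00013196,  0.00014003]), 'joint_efforts': array([ 6.37997182e-04, -8.65831089e+01,  6.79846108e-01, -4.35641134e+01,
        1.92148320e-02,  4.96382418e-03, -6.90165757e-05]), 'eef_pos': array([ 256.88812958, -569.41000128,  230.72969795]), 'ee_rot': array([-3.14047331e+00,  5.37197734e-05,  4.23805209e-01]), 'wrist_force': array([-0.16378994, -0.42831541, -0.48256422]), 'ft_torque': array([-0.01666642,  0.04057083,  0.01530525]), 'finger_force': 0.0, 'width': 85.40653644871233}
```

View pics/top0.png

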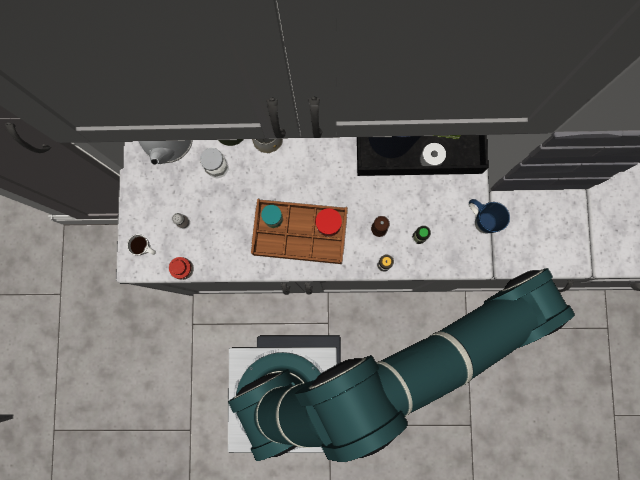

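View pics/side0.png

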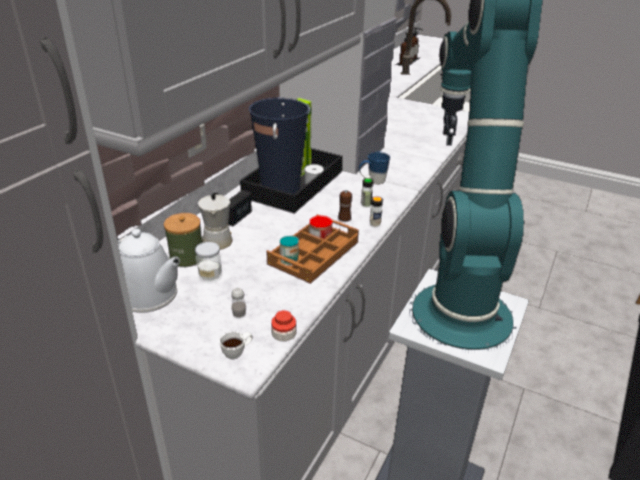

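Top view: teal tin (271,215) back-left, red tin (328,222) back-right, mill (381,226), oregano (423,233), garlic (386,262), salt (180,220), timer (180,268), espresso cup (138,245), mug (490,215). The side view shows the same things, with the arm folded at the far right, over the counter's edge.

```bash
cat > h.py <<'E'
from bench import *
import cv2,numpy as np
def ray(c,u,v):
    V=np.array(c["view"]);R=V[:3,:3];o=-R.T@V[:3,3]
    return o,R.T@np.array([(u-c["cx"])/c["fx"],(v-c["cy"])/c["fy"],1])
def onz(c,u,v,z):
    o,d=ray(c,u,v);return o+d*(z-o[2])/d[2]
def proj(c,p):
    V=np.array(c["view"]);q=V[:3,:3]@np.array(p)+V[:3,3];return c["fx"]*q[0]/q[2]+c["cx"],c["fy"]*q[1]/q[2]+c["cy"]
def tri(c1,p1,c2,p2):
    o,d=ray(c1,*p1);q,e=ray(c2,*p2);A=np.stack([d,-e],1);t=np.linalg.lstsq(A,q-o,rcond=None)[0]
    a,b=o+d*t[0],q+e*t[1];return (a+b)/2,np.linalg.norm(a-b)
def blob(c,lo,hi,box):
    x0,y0,x1,y1=box;h=cv2.cvtColor(c["pixels"],cv2.COLOR_RGB2HSV)[y0:y1,x0:x1]
    m=cv2.inRange(h,np.array(lo),np.array(hi));n,_,s,ce=cv2.connectedComponentsWithStats(m)
    i=1+np.argmax(s[1:,4]);return ce[i]+[x0,y0],s[i,4]
E
python3 - <<'E'
from h import *
t=camera("top");s=camera("side")
P=dict(green=((45,100,60),(75,255,255),(405,215,440,250),(355,170,380,190),105),
orange=((10,120,100),(25,255,255),(370,245,400,275),(365,190,390,205),105),
teal=((80,100,60),(100,255,255),(255,200,290,232),(275,230,305,247),74),
red=((0,150,80),(8,255,255),(310,200,345,240),(300,210,335,230),60),
mill=((0,60,10),(20,255,120),(365,210,395,240),(335,185,356,225),92),)
for k,(lo,hi,b1,b2,z) in P.items():
    a,n=blob(t,lo,hi,b1);b,m=blob(s,lo,hi,b2)
    print(k,a.round(1),n,b.round(1),m,onz(t,*a,z).round(),onz(s,*b,z).round(),*tri(t,a,s,b))
def big(c,b,k,f):
    x0,y0,x1,y1=b;im=c["pixels"][y0:y1,x0:x1,::-1];return cv2.resize(im,None,fx=f,fy=f,interpolation=cv2.INTER_CUBIC)
A=big(t,(240,190,440,285),0,4);B=big(t,(120,190,220,290),0,3);C=big(s,(210,270,310,370),0,3)[:220]
# arrange
out=np.zeros((600,800,3),np.uint8);out[:380]=A;out[380:600,:300]=B[:220];out[380:600,300:600]=C
cv2.imwrite("pics/z1.png",out)
E
```

```text
green [423.1 232. ] 70 [367.7 180.5] 30 [ 474. -408.  105.] [ 470. -404.  105.] [ 473.16816054 -408.87798237  102.03330076] 1.8147809756113102
orange [386.3 260.9] 71 [376.8 199. ] 37 [ 393. -303.  105.] [ 390. -298.  105.] [ 392.52624796 -303.01313322  102.09242252] 0.7843273626940882
teal [271.1 214.3] 304 [288.8 240.9] 158 [536.  27.  74.] [537.  21.  74.] [535.12492668  25.93204863  77.83660396] 1.165904484658784
red [328.1 220.8] 568 [321.  222.2] 243 [ 517. -140.   60.] [ 515. -142.   60.] [ 515.35266764 -140.2159957    61.35228139] 3.458624588427127
mill [379.7 226. ] 259 [344.8 206.3] 269 [ 495. -288.   92.] [ 470. -222.   92.] [ 501.56067827 -290.92155499   48.36773842] 0.20392903491123573
```

View pics/z1.png

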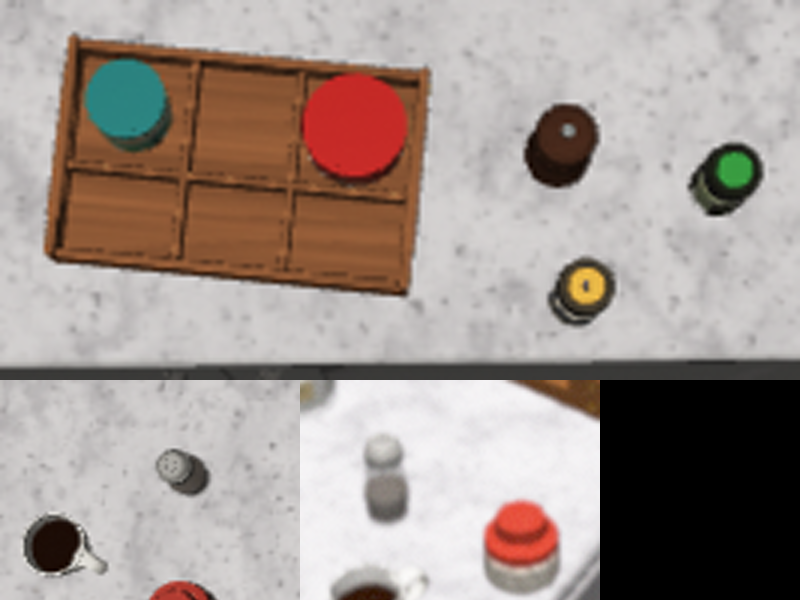

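The crop shows: mill knob at (382,222.5) and salt cap at (177.3,217.7). The caddy rim corners are TL (258,199.3), TR (347,207.5), BR (341.8,263.3) and BL (252.5,254.5).

```bash
cat >> h.py <<'E'
def go(x,y,z,yaw=None):
    s=read_state();p=s["eef_pos"];R=cv2.Rodrigues(np.array([0,0,0.]))[0]
    from scipy.spatial.transform import Rotation as Ro
    R=Ro.from_euler("xyz",s["ee_rot"]).as_matrix()
    y0=s["ee_rot"][2] if yaw is None else yaw
    w=Ro.from_matrix(R.T@Ro.from_euler("xyz",[np.pi,0,y0]).as_matrix()).as_rotvec()
    print("t",np.round(R.T@(np.array([x,y,z])-p)/1000,4),"w",np.round(w,3))
E
python3 - <<'E'
from h import *
t=camera("top");s=camera("side")
V=np.array(t["view"]);print("cam",-V[:3,:3].T@V[:3,3])
C=[onz(t,240+x/4,190+y/4,54) for x,y in((72,37),(428,70),(407,293),(50,258))]
for c in C:print(c.round())
d=lambda a,b:np.linalg.norm(C[a]-C[b]).round()
print(d(0,1),d(3,2),d(0,3),d(1,2))
print("yaws",[np.arctan2(*( (C[a]-C[b])[[1,0]])) for a,b in((0,3),(1,2))],[np.arctan2(-(C[a]-C[b])[0],(C[a]-C[b])[1]) for a,b in((0,1),(3,2))])
o=sum(C)/4;yaw=np.mean([np.arctan2(-(C[a]-C[b])[0],(C[a]-C[b])[1]) for a,b in((0,1),(3,2))])
print("c",o,yaw)
for n,x,y in(("teal",33,85),("red",33,-85),("FL",-45,85),("FM",-45,0),("FR",-45,-85),("BM",33,0)):
    print(n,(o[:2]+[x*np.cos(yaw)-y*np.sin(yaw),x*np.sin(yaw)+y*np.cos(yaw)]).round())
print("mill",onz(t,382,222.5,113).round(),proj(s,onz(t,382,222.5,113)))
p=onz(t,177.3,217.7,89);print("salt",p.round(),proj(s,p))
go(473,-408,230,yaw)
E
```

```text
cam [ 219.35033317 -155.18766464 1797.21559751]
[586.  68.  54.]
[ 557. -196.   54.]
[ 393. -178.   54.]
[421.  83.  54.]
265.0 263.0 166.0 166.0
yaws [np.float64(-0.09285832964343484), np.float64(-0.10732057145641925)] [np.float64(-0.10879597962941571), np.float64(-0.10912413577842688)]
c [489.20235742 -55.66197551  54.        ] -0.1089600577039213
teal [531.  25.]
red [ 513. -144.]
FL [454.  34.]
FM [444. -51.]
FR [ 435. -135.]
BM [522. -59.]
mill [ 501. -292.  113.] (np.float64(345.9298774594885), np.float64(189.43594166419834))
salt [527. 299.  89.] (np.float64(237.3575023213721), np.float64(288.47510597032027))
t [ 0.2634 -0.0585  0.0011] w [-0.     0.     0.533]
```

```bash
python3 -m creep '[{"tx":0.053,"ty":-0.012,"wz":0.18,"claw":0},{"tx":0.106,"ty":-0.024,"wz":0.36,"claw":0},{"tx":0.159,"ty":-0.036,"wz":0.533,"claw":0},{"tx":0.212,"ty":-0.048,"wz":0.533,"claw":0},{"tx":0.2634,"ty":-0.0585,"wz":0.533,"tz":0.02,"claw":0},{"tx":0.2634,"ty":-0.0585,"wz":0.533,"tz":0.06,"claw":0},{"tx":0.2634,"ty":-0.0585,"wz":0.533,"tz":0.08,"claw":0},{"tx":0.2634,"ty":-0.0585,"wz":0.533,"tz":0.08,"claw":0}]' 40
python3 -c "
from h import *
go(473,-408,54,-.109)
t=camera('top');s=camera('side')
a=t['pixels'][190:290,340:480,::-1];b=s['pixels'][130:230,310:450,::-1]
cv2.imwrite('pics/a1.png',cv2.resize(np.hstack([a,b]),(800,286),interpolation=2))
print(read_state()['joint_pos'])"
```

```text
t [ 0.2634 -0.0584  0.1771] w [-0.     0.     0.533]
[ 1.10550588  0.41755725 -0.01027476  1.61370754  0.004695    1.11071848
 -0.05299439]schema error: expected keys wx, wy, wz, tx, ty, tz, claw
```

View pics/a1.png

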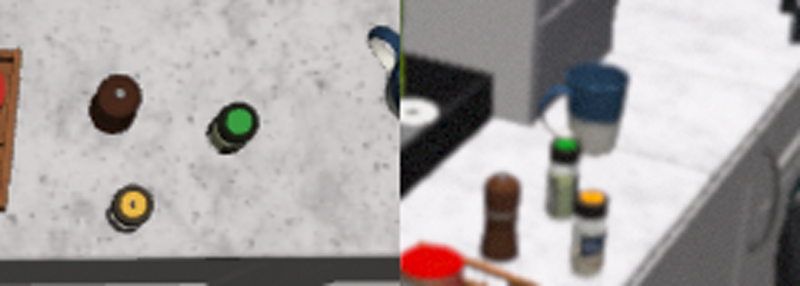

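The picture shows the scene unchanged, because the call was refused: every key is required in each row.

```bash
python3 -m creep '[{"wx":0,"wy":0,"wz":0.18,"tx":0.053,"ty":-0.012,"tz":0,"claw":0},{"wx":0,"wy":0,"wz":0.36,"tx":0.106,"ty":-0.024,"tz":0,"claw":0},{"wx":0,"wy":0,"wz":0.533,"tx":0.159,"ty":-0.036,"tz":0,"claw":0},{"wx":0,"wy":0,"wz":0.533,"tx":0.212,"ty":-0.048,"tz":0,"claw":0},{"wx":0,"wy":0,"wz":0.533,"tx":0.2634,"ty":-0.0585,"tz":0.02,"claw":0},{"wx":0,"wy":0,"wz":0.533,"tx":0.2634,"ty":-0.0585,"tz":0.06,"claw":0},{"wx":0,"wy":0,"wz":0.533,"tx":0.2634,"ty":-0.0585,"tz":0.08,"claw":0},{"wx":0,"wy":0,"wz":0.533,"tx":0.2634,"ty":-0.0585,"tz":0.08,"claw":0}]' 40
python3 -c "
from h import *
go(473,-408,54,-.109)
t=camera('top');s=camera('side')
a=t['pixels'][190:290,340:480,::-1];b=s['pixels'][130:230,310:450,::-1]
cv2.imwrite('pics/a2.png',cv2.resize(np.hstack([a,b]),(800,286),interpolation=2))
print(read_state()['joint_pos'],read_state()['eef_pos'])"
```

```text
clock: 1.4
eef_pos: [472.5, -407.5, 150.0]
ee_rot: [-3.14, 0.002, -0.109]
wrist_force: [-0.8, -0.2, 0.8]
width: 85.4
finger_force: 0.0
t [0.0008 0.0006 0.096 ] w [-0.001  0.002 -0.   ]
[ 0.66697346  0.49801767 -0.00568743  1.6849124   0.0033166   0.95796899
 -1.02012585] [ 473.27845919 -408.38665383  152.105617  ]
```

View pics/a2.png

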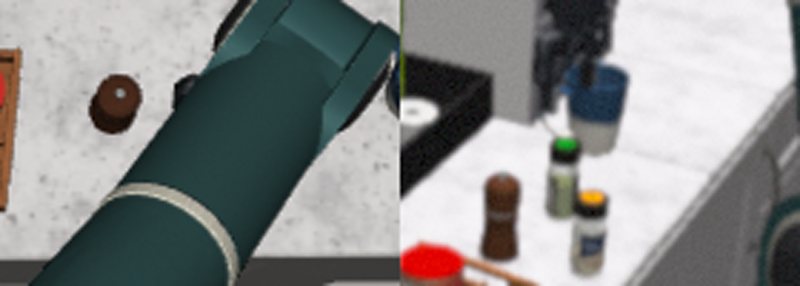

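The gripper is centred over the oregano jar, with the fingers straddling it. I'm descending and gripping.

```bash
python3 -m creep '[{"wx":0,"wy":0,"wz":0,"tx":0,"ty":0.0005,"tz":0.03,"claw":0},{"wx":0,"wy":0,"wz":0,"tx":0,"ty":0.0005,"tz":0.06,"claw":0},{"wx":0,"wy":0,"wz":0,"tx":0,"ty":0.0005,"tz":0.085,"claw":0},{"wx":0,"wy":0,"wz":0,"tx":0,"ty":0.0005,"tz":0.096,"claw":0},{"wx":0,"wy":0,"wz":0,"tx":0,"ty":0.0005,"tz":0.096,"claw":0.3},{"wx":0,"wy":0,"wz":0,"tx":0,"ty":0.0005,"tz":0.096,"claw":0.7},{"wx":0,"wy":0,"wz":0,"tx":0,"ty":0.0005,"tz":0.096,"claw":1},{"wx":0,"wy":0,"wz":0,"tx":0,"ty":0.0005,"tz":0.096,"claw":1}]' 40
```

```text
clock: 2.5
eef_pos: [473.5, -409.2, 56.5]
ee_rot: [3.14, -0.002, -0.109]
wrist_force: [-0.5, -1.8, 8.1]
width: 40.0
finger_force: 39.4
```

```bash
python3 -m creep '[{"wx":0,"wy":0,"wz":0,"tx":0,"ty":0,"tz":-0.03,"claw":1},{"wx":0,"wy":0,"wz":0,"tx":0,"ty":0,"tz":-0.08,"claw":1},{"wx":0,"wy":0,"wz":0,"tx":0,"ty":0,"tz":-0.13,"claw":1},{"wx":0,"wy":0,"wz":0,"tx":-0.01,"ty":-0.04,"tz":-0.15,"claw":1},{"wx":0,"wy":0,"wz":0,"tx":-0.025,"ty":-0.095,"tz":-0.15,"claw":1},{"wx":0,"wy":0,"wz":0,"tx":-0.039,"ty":-0.15,"tz":-0.15,"claw":1},{"wx":0,"wy":0,"wz":0,"tx":-0.053,"ty":-0.205,"tz":-0.15,"claw":1},{"wx":0,"wy":0,"wz":0,"tx":-0.0673,"ty":-0.25,"tz":-0.15,"claw":1}]' 40
python3 -c "
from h import *
go(436,-134,66,-.109)"
```

```text
clock: 3.5
eef_pos: [432.9, -150.6, 205.8]
ee_rot: [3.141, -0.001, -0.108]
wrist_force: [1.1, -0.0, -0.5]
width: 39.9
finger_force: 40.5
t [ 0.0011 -0.0169  0.1398] w [ 0.    -0.001  0.001]
```

```bash
python3 -m creep '[{"wx":0,"wy":0,"wz":0,"tx":0.0011,"ty":-0.0169,"tz":0.03,"claw":1},{"wx":0,"wy":0,"wz":0,"tx":0.0011,"ty":-0.0169,"tz":0.06,"claw":1},{"wx":0,"wy":0,"wz":0,"tx":0.0011,"ty":-0.0169,"tz":0.085,"claw":1},{"wx":0,"wy":0,"wz":0,"tx":0.0011,"ty":-0.0169,"tz":0.085,"claw":1},{"wx":0,"wy":0,"wz":0,"tx":0.0011,"ty":-0.0169,"tz":0.085,"claw":1},{"wx":0,"wy":0,"wz":0,"tx":0.0011,"ty":-0.0169,"tz":0.085,"claw":1},{"wx":0,"wy":0,"wz":0,"tx":0.0011,"ty":-0.0169,"tz":0.085,"claw":1},{"wx":0,"wy":0,"wz":0,"tx":0.0011,"ty":-0.0169,"tz":0.085,"claw":1}]' 40
python3 -c "
from h import *
s=camera('side')
b=s['pixels'][150:290,240:400,::-1]
cv2.imwrite('pics/p1.png',cv2.resize(b,None,fx=4,fy=4,interpolation=2))
go(436,-134,66,-.109)"
```

```text
clock: 4.5
eef_pos: [436.4, -136.1, 120.6]
ee_rot: [3.142, -0.0, -0.109]
wrist_force: [0.3, -1.1, -1.4]
width: 40.1
finger_force: 40.5
t [-0.0006 -0.002   0.0545] w [ 0. -0. -0.]
```

View pics/p1.png

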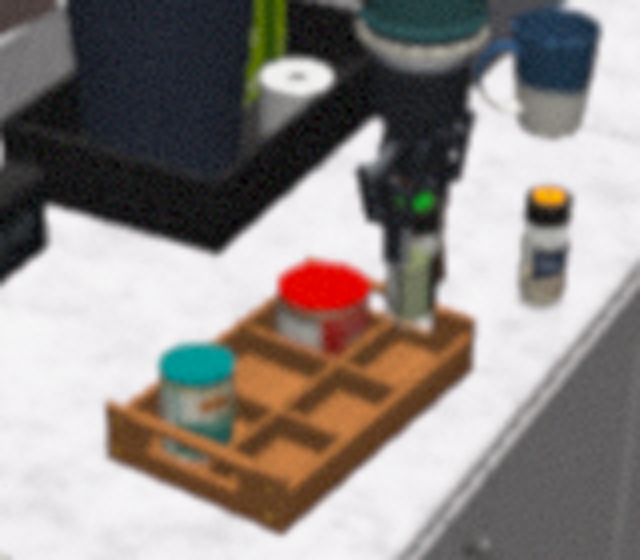

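The jar hangs over the front-right pocket, with its base at about (412,325) in the crop, in front of the red tin. I'm lowering it.

```bash
python3 -m creep '[{"wx":0,"wy":0,"wz":0,"tx":-0.0005,"ty":-0.001,"tz":0.015,"claw":1},{"wx":0,"wy":0,"wz":0,"tx":-0.0005,"ty":-0.001,"tz":0.03,"claw":1},{"wx":0,"wy":0,"wz":0,"tx":-0.0005,"ty":-0.001,"tz":0.042,"claw":1},{"wx":0,"wy":0,"wz":0,"tx":-0.0005,"ty":-0.001,"tz":0.05,"claw":1},{"wx":0,"wy":0,"wz":0,"tx":-0.0005,"ty":-0.001,"tz":0.054,"claw":1},{"wx":0,"wy":0,"wz":0,"tx":-0.0005,"ty":-0.001,"tz":0.0555,"claw":1},{"wx":0,"wy":0,"wz":0,"tx":-0.0005,"ty":-0.001,"tz":0.0565,"claw":1},{"wx":0,"wy":0,"wz":0,"tx":-0.0005,"ty":-0.001,"tz":0.0565,"claw":1}]' 40
```

```text
clock: 5.55
eef_pos: [436.3, -135.2, 64.3]
ee_rot: [3.141, -0.001, -0.109]
wrist_force: [-0.8, -1.3, 4.6]
width: 40.0
finger_force: 39.6
```

```bash
python3 -m creep '[{"wx":0,"wy":0,"wz":0,"tx":0,"ty":0,"tz":0,"claw":0.45},{"wx":0,"wy":0,"wz":0,"tx":0,"ty":0,"tz":0,"claw":0.35},{"wx":0,"wy":0,"wz":0,"tx":0,"ty":0,"tz":0,"claw":0.35},{"wx":0,"wy":0,"wz":0,"tx":0,"ty":0,"tz":0,"claw":0.35},{"wx":0,"wy":0,"wz":0,"tx":0,"ty":0,"tz":-0.02,"claw":0.35},{"wx":0,"wy":0,"wz":0,"tx":0,"ty":0,"tz":-0.06,"claw":0.35},{"wx":0,"wy":0,"wz":0,"tx":0,"ty":0,"tz":-0.12,"claw":0},{"wx":0,"wy":0,"wz":0,"tx":0,"ty":0,"tz":-0.14,"claw":0}]' 40
python3 -c "
from h import *
go(392.5,-303,150,-.109)"
```

```text
clock: 6.55
eef_pos: [436.9, -135.2, 207.0]
ee_rot: [3.141, -0.004, -0.109]
wrist_force: [-0.1, 0.7, -0.2]
width: 85.0
finger_force: 0.0
t [-0.0261  0.1716  0.057 ] w [ 0.001 -0.004 -0.   ]
```

```bash
python3 -m creep '[{"wx":0,"wy":0,"wz":0,"tx":-0.006,"ty":0.04,"tz":0,"claw":0},{"wx":0,"wy":0,"wz":0,"tx":-0.014,"ty":0.09,"tz":0,"claw":0},{"wx":0,"wy":0,"wz":0,"tx":-0.022,"ty":0.14,"tz":0.01,"claw":0},{"wx":0,"wy":0,"wz":0,"tx":-0.0261,"ty":0.1716,"tz":0.03,"claw":0},{"wx":0,"wy":0,"wz":0,"tx":-0.0261,"ty":0.1716,"tz":0.057,"claw":0},{"wx":0,"wy":0,"wz":0,"tx":-0.0261,"ty":0.1716,"tz":0.067,"claw":0},{"wx":0,"wy":0,"wz":0,"tx":-0.0261,"ty":0.1716,"tz":0.067,"claw":0},{"wx":0,"wy":0,"wz":0,"tx":-0.0261,"ty":0.1716,"tz":0.067,"claw":0}]' 40
python3 -c "
from h import *
go(392.5,-303,56,-.109)
s=camera('side');t=camera('top')
a=t['pixels'][190:290,240:400,::-1];b=s['pixels'][140:240,280:440,::-1]
cv2.imwrite('pics/p2.png',cv2.resize(np.hstack([a,b]),None,fx=2.5,fy=2.5,interpolation=2))"
```

```text
clock: 7.55
eef_pos: [391.8, -302.7, 137.7]
ee_rot: [3.141, -0.001, -0.109]
wrist_force: [-0.0, -0.1, 0.7]
width: 85.4
finger_force: 0.0
t [0.0007 0.0002 0.0817] w [ 0.    -0.001  0.   ]
```

View pics/p2.png

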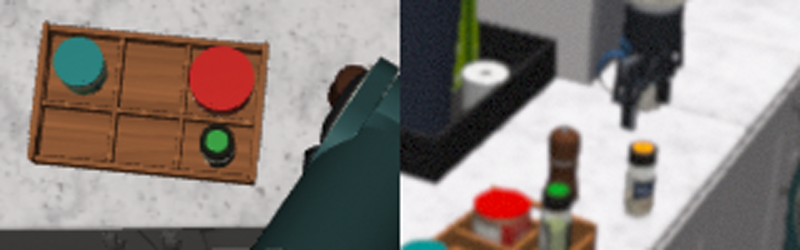

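The oregano jar stands upright in the front-right pocket, its dot at (217,140) in the crop. The gripper is over the garlic jar.

```bash
python3 -m creep '[{"wx":0,"wy":0,"wz":0,"tx":0.0005,"ty":0,"tz":0.03,"claw":0},{"wx":0,"wy":0,"wz":0,"tx":0.0005,"ty":0,"tz":0.055,"claw":0},{"wx":0,"wy":0,"wz":0,"tx":0.0005,"ty":0,"tz":0.075,"claw":0},{"wx":0,"wy":0,"wz":0,"tx":0.0005,"ty":0,"tz":0.082,"claw":0},{"wx":0,"wy":0,"wz":0,"tx":0.0005,"ty":0,"tz":0.082,"claw":0.3},{"wx":0,"wy":0,"wz":0,"tx":0.0005,"ty":0,"tz":0.082,"claw":0.7},{"wx":0,"wy":0,"wz":0,"tx":0.0005,"ty":0,"tz":0.082,"claw":1},{"wx":0,"wy":0,"wz":0,"tx":0.0005,"ty":0,"tz":0.082,"claw":1}]' 40
python3 -m creep '[{"wx":0,"wy":0,"wz":0,"tx":0,"ty":0,"tz":0,"claw":1},{"wx":0,"wy":0,"wz":0,"tx":0,"ty":0,"tz":-0.02,"claw":1},{"wx":0,"wy":0,"wz":0,"tx":0,"ty":0,"tz":-0.05,"claw":1},{"wx":0,"wy":0,"wz":0,"tx":0,"ty":0,"tz":-0.09,"claw":1},{"wx":0,"wy":0,"wz":0,"tx":0,"ty":0,"tz":-0.13,"claw":1},{"wx":0,"wy":0,"wz":0,"tx":0,"ty":0,"tz":-0.16,"claw":1},{"wx":0,"wy":0,"wz":0,"tx":0,"ty":0,"tz":-0.17,"claw":1},{"wx":0,"wy":0,"wz":0,"tx":0,"ty":0,"tz":-0.17,"claw":1}]' 40
python3 -c "
from h import *
go(456,36,225,-.109)"
```

```text
clock: 8.65
eef_pos: [392.2, -303.2, 55.6]
ee_rot: [3.141, -0.001, -0.109]
wrist_force: [-0.3, -0.8, 6.4]
width: 39.8
finger_force: 39.4
clock: 9.65
eef_pos: [391.7, -302.7, 224.7]
ee_rot: [3.141, -0.0, -0.109]
wrist_force: [-0.1, -0.0, -1.1]
width: 39.5
finger_force: 40.4
t [ 2.700e-02 -3.437e-01 -3.000e-04] w [ 0. -0. -0.]
```

```bash
python3 -m creep '[{"wx":0,"wy":0,"wz":0,"tx":0.002,"ty":-0.03,"tz":0,"claw":1},{"wx":0,"wy":0,"wz":0,"tx":0.006,"ty":-0.08,"tz":0,"claw":1},{"wx":0,"wy":0,"wz":0,"tx":0.01,"ty":-0.135,"tz":0,"claw":1},{"wx":0,"wy":0,"wz":0,"tx":0.015,"ty":-0.19,"tz":0,"claw":1},{"wx":0,"wy":0,"wz":0,"tx":0.019,"ty":-0.245,"tz":0,"claw":1},{"wx":0,"wy":0,"wz":0,"tx":0.023,"ty":-0.295,"tz":0,"claw":1},{"wx":0,"wy":0,"wz":0,"tx":0.027,"ty":-0.33,"tz":0,"claw":1},{"wx":0,"wy":0,"wz":0,"tx":0.027,"ty":-0.3437,"tz":0,"claw":1}]' 40
python3 -m creep '[{"wx":0,"wy":0,"wz":0,"tx":0,"ty":0,"tz":0.02,"claw":1},{"wx":0,"wy":0,"wz":0,"tx":0,"ty":0,"tz":0.05,"claw":1},{"wx":0,"wy":0,"wz":0,"tx":0,"ty":0,"tz":0.08,"claw":1},{"wx":0,"wy":0,"wz":0,"tx":0,"ty":0,"tz":0.1,"claw":1},{"wx":0,"wy":0,"wz":0,"tx":0,"ty":0,"tz":0.11,"claw":1},{"wx":0,"wy":0,"wz":0,"tx":0,"ty":0,"tz":0.11,"claw":1},{"wx":0,"wy":0,"wz":0,"tx":0,"ty":0,"tz":0.11,"claw":1},{"wx":0,"wy":0,"wz":0,"tx":0,"ty":0,"tz":0.11,"claw":1}]' 40
python3 -c "
from h import *
go(456,36,64,-.109)
s=camera('side')
b=s['pixels'][170:290,240:400,::-1]
cv2.imwrite('pics/p3.png',cv2.resize(b,None,fx=4,fy=4,interpolation=2))"
```

```text
clock: 10.65
eef_pos: [455.6, 37.8, 223.5]
ee_rot: [-3.141, 0.002, -0.107]
wrist_force: [-0.6, -0.8, -1.6]
width: 39.9
finger_force: 40.5
clock: 11.65
eef_pos: [456.4, 35.9, 115.4]
ee_rot: [-3.141, -0.001, -0.109]
wrist_force: [0.3, -0.2, -0.6]
width: 39.8
finger_force: 40.5
t [-0.0004 -0.      0.0514] w [-0.    -0.001 -0.   ]
```

View pics/p3.png

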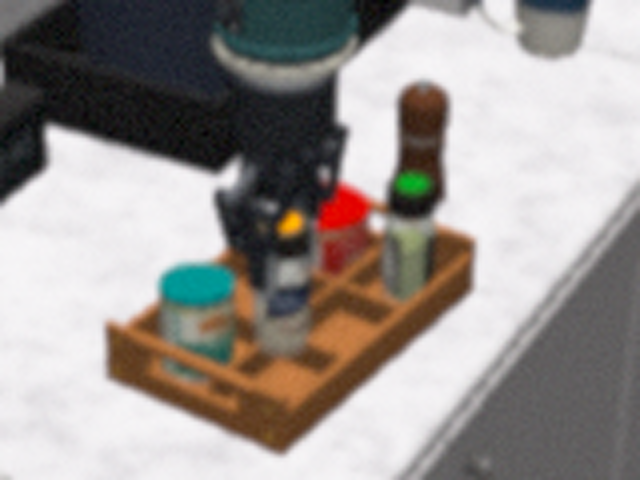

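The garlic jar hangs over the front-left pocket, base at about (283,350). I'm lowering it, and will release on contact.

```bash
python3 -m creep '[{"wx":0,"wy":0,"wz":0,"tx":0,"ty":0,"tz":0.015,"claw":1},{"wx":0,"wy":0,"wz":0,"tx":0,"ty":0,"tz":0.028,"claw":1},{"wx":0,"wy":0,"wz":0,"tx":0,"ty":0,"tz":0.038,"claw":1},{"wx":0,"wy":0,"wz":0,"tx":0,"ty":0,"tz":0.046,"claw":1},{"wx":0,"wy":0,"wz":0,"tx":0,"ty":0,"tz":0.05,"claw":1},{"wx":0,"wy":0,"wz":0,"tx":0,"ty":0,"tz":0.0515,"claw":1},{"wx":0,"wy":0,"wz":0,"tx":0,"ty":0,"tz":0.052,"claw":1},{"wx":0,"wy":0,"wz":0,"tx":0,"ty":0,"tz":0.052,"claw":1}]' 40
```

```text
clock: 12.7
eef_pos: [456.4, 35.9, 63.6]
ee_rot: [3.141, -0.001, -0.109]
wrist_force: [-5.4, -1.3, 16.2]
width: 39.9
finger_force: 41.8
```

```bash
python3 -m creep '[{"wx":0,"wy":0,"wz":0,"tx":0,"ty":0,"tz":-0.0004,"claw":0.5},{"wx":0,"wy":0,"wz":0,"tx":0,"ty":0,"tz":-0.0004,"claw":0.35},{"wx":0,"wy":0,"wz":0,"tx":0,"ty":0,"tz":-0.0004,"claw":0.35},{"wx":0,"wy":0,"wz":0,"tx":0,"ty":0,"tz":-0.0004,"claw":0.35},{"wx":0,"wy":0,"wz":0,"tx":0,"ty":0,"tz":-0.02,"claw":0.35},{"wx":0,"wy":0,"wz":0,"tx":0,"ty":0,"tz":-0.06,"claw":0.35},{"wx":0,"wy":0,"wz":0,"tx":0,"ty":0,"tz":-0.12,"claw":0},{"wx":0,"wy":0,"wz":0,"tx":0,"ty":0,"tz":-0.15,"claw":0}]' 40
python3 -c "
from h import *
go(501,-291.5,213,-.109)"
```

```text
clock: 13.7
eef_pos: [456.7, 36.1, 215.6]
ee_rot: [-3.141, -0.003, -0.109]
wrist_force: [0.5, 0.1, -1.4]
width: 85.3
finger_force: 0.0
t [0.0797 0.3208 0.0027] w [-0.    -0.003 -0.   ]
```

```bash
python3 -m creep '[{"wx":0,"wy":0,"wz":0,"tx":0.01,"ty":0.035,"tz":0,"claw":0},{"wx":0,"wy":0,"wz":0,"tx":0.02,"ty":0.085,"tz":0,"claw":0},{"wx":0,"wy":0,"wz":0,"tx":0.033,"ty":0.14,"tz":0,"claw":0},{"wx":0,"wy":0,"wz":0,"tx":0.047,"ty":0.195,"tz":0,"claw":0},{"wx":0,"wy":0,"wz":0,"tx":0.06,"ty":0.245,"tz":0,"claw":0},{"wx":0,"wy":0,"wz":0,"tx":0.072,"ty":0.29,"tz":0,"claw":0},{"wx":0,"wy":0,"wz":0,"tx":0.0797,"ty":0.3208,"tz":0.02,"claw":0},{"wx":0,"wy":0,"wz":0,"tx":0.0797,"ty":0.3208,"tz":0.05,"claw":0}]' 40
python3 -c "
from h import *
go(501,-291.5,58,-.109)
s=camera('side');t=camera('top')
a=t['pixels'][190:290,240:400,::-1];b=s['pixels'][140:240,280:440,::-1]
cv2.imwrite('pics/p4.png',cv2.resize(np.hstack([a,b]),None,fx=2.5,fy=2.5,interpolation=2))"
```

```text
clock: 14.7
eef_pos: [500.2, -294.4, 162.3]
ee_rot: [3.14, -0.001, -0.112]
wrist_force: [0.8, 1.0, -1.1]
width: 85.3
finger_force: 0.0
t [ 0.0004 -0.0031  0.1043] w [ 0.001 -0.001 -0.003]
```

View pics/p4.png

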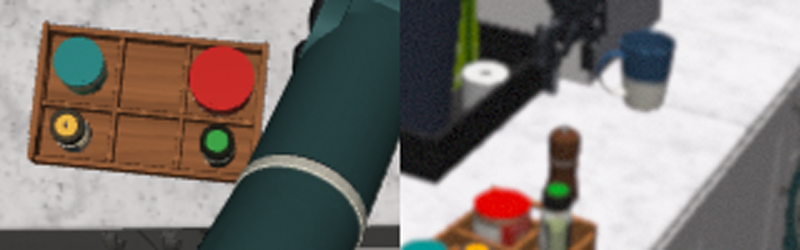

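Garlic stands in the front-left pocket, dot at (67,125), and the mill is below the gripper. I'm descending and gripping the mill's head.

```bash
python3 -m creep '[{"wx":0,"wy":0,"wz":0,"tx":0,"ty":0,"tz":0.02,"claw":0},{"wx":0,"wy":0,"wz":0,"tx":0,"ty":0,"tz":0.055,"claw":0},{"wx":0,"wy":0,"wz":0,"tx":0,"ty":0,"tz":0.09,"claw":0},{"wx":0,"wy":0,"wz":0,"tx":0,"ty":0,"tz":0.1075,"claw":0},{"wx":0,"wy":0,"wz":0,"tx":0,"ty":0,"tz":0.1075,"claw":0.3},{"wx":0,"wy":0,"wz":0,"tx":0,"ty":0,"tz":0.1075,"claw":0.7},{"wx":0,"wy":0,"wz":0,"tx":0,"ty":0,"tz":0.1075,"claw":1},{"wx":0,"wy":0,"wz":0,"tx":0,"ty":0,"tz":0.1075,"claw":1}]' 40
python3 -m creep '[{"wx":0,"wy":0,"wz":0,"tx":0,"ty":0,"tz":0,"claw":1},{"wx":0,"wy":0,"wz":0,"tx":0,"ty":0,"tz":-0.02,"claw":1},{"wx":0,"wy":0,"wz":0,"tx":0,"ty":0,"tz":-0.05,"claw":1},{"wx":0,"wy":0,"wz":0,"tx":0,"ty":0,"tz":-0.09,"claw":1},{"wx":0,"wy":0,"wz":0,"tx":0,"ty":0,"tz":-0.13,"claw":1},{"wx":0,"wy":0,"wz":0,"tx":0,"ty":0,"tz":-0.16,"claw":1},{"wx":0,"wy":0,"wz":0,"tx":0,"ty":0,"tz":-0.17,"claw":1},{"wx":0,"wy":0,"wz":0,"tx":0,"ty":0,"tz":-0.17,"claw":1}]' 40
python3 -c "
from h import *
go(524,-57.5,228,-.109)"
```

```text
clock: 15.8
eef_pos: [501.2, -292.2, 56.9]
ee_rot: [3.141, -0.002, -0.109]
wrist_force: [-0.9, -0.2, 4.8]
width: 45.4
finger_force: 40.3
clock: 16.8
eef_pos: [500.3, -291.7, 225.6]
ee_rot: [3.141, -0.001, -0.109]
wrist_force: [0.1, 0.3, -1.8]
width: 45.0
finger_force: 41.2
t [-0.002  -0.2353 -0.0025] w [ 0.    -0.001 -0.   ]
```

```bash
python3 -m creep '[{"wx":0,"wy":0,"wz":0,"tx":0,"ty":-0.03,"tz":0,"claw":1},{"wx":0,"wy":0,"wz":0,"tx":-0.001,"ty":-0.075,"tz":0,"claw":1},{"wx":0,"wy":0,"wz":0,"tx":-0.002,"ty":-0.125,"tz":0,"claw":1},{"wx":0,"wy":0,"wz":0,"tx":-0.002,"ty":-0.175,"tz":0,"claw":1},{"wx":0,"wy":0,"wz":0,"tx":-0.002,"ty":-0.215,"tz":0,"claw":1},{"wx":0,"wy":0,"wz":0,"tx":-0.002,"ty":-0.2353,"tz":0,"claw":1},{"wx":0,"wy":0,"wz":0,"tx":-0.002,"ty":-0.2353,"tz":0.02,"claw":1},{"wx":0,"wy":0,"wz":0,"tx":-0.002,"ty":-0.2353,"tz":0.04,"claw":1}]' 40
python3 -m creep '[{"wx":0,"wy":0,"wz":0,"tx":0,"ty":0,"tz":0.02,"claw":1},{"wx":0,"wy":0,"wz":0,"tx":0,"ty":0,"tz":0.04,"claw":1},{"wx":0,"wy":0,"wz":0,"tx":0,"ty":0,"tz":0.06,"claw":1},{"wx":0,"wy":0,"wz":0,"tx":0,"ty":0,"tz":0.065,"claw":1},{"wx":0,"wy":0,"wz":0,"tx":0,"ty":0,"tz":0.065,"claw":1},{"wx":0,"wy":0,"wz":0,"tx":0,"ty":0,"tz":0.065,"claw":1},{"wx":0,"wy":0,"wz":0,"tx":0,"ty":0,"tz":0.065,"claw":1},{"wx":0,"wy":0,"wz":0,"tx":0,"ty":0,"tz":0.065,"claw":1}]' 40
python3 -c "
from h import *
go(524,-57.5,66,-.109)
s=camera('side')
b=s['pixels'][170:290,240:400,::-1]
cv2.imwrite('pics/p5.png',cv2.resize(b,None,fx=4,fy=4,interpolation=2))"
```

```text
clock: 17.8
eef_pos: [523.4, -57.2, 183.5]
ee_rot: [-3.141, 0.002, -0.109]
wrist_force: [0.3, 0.8, -1.7]
width: 44.8
finger_force: 41.3
clock: 18.8
eef_pos: [524.1, -57.6, 120.6]
ee_rot: [-3.142, -0.0, -0.109]
wrist_force: [0.4, 0.8, -0.6]
width: 45.3
finger_force: 41.3
t [-0.0001 -0.      0.0546] w [-0. -0. -0.]
```

View pics/p5.png

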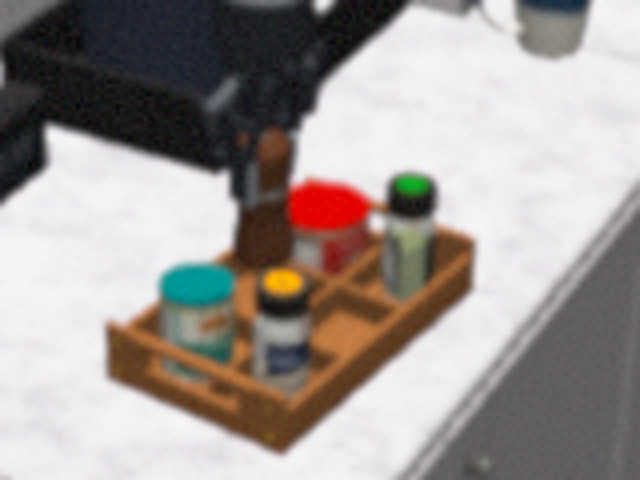

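The mill hangs upright over the back-middle pocket, foot at about (263,262). I'm lowering it.

```bash
python3 -m creep '[{"wx":0,"wy":0,"wz":0,"tx":0,"ty":0,"tz":0.015,"claw":1},{"wx":0,"wy":0,"wz":0,"tx":0,"ty":0,"tz":0.03,"claw":1},{"wx":0,"wy":0,"wz":0,"tx":0,"ty":0,"tz":0.042,"claw":1},{"wx":0,"wy":0,"wz":0,"tx":0,"ty":0,"tz":0.05,"claw":1},{"wx":0,"wy":0,"wz":0,"tx":0,"ty":0,"tz":0.0535,"claw":1},{"wx":0,"wy":0,"wz":0,"tx":0,"ty":0,"tz":0.055,"claw":1},{"wx":0,"wy":0,"wz":0,"tx":0,"ty":0,"tz":0.0555,"claw":1},{"wx":0,"wy":0,"wz":0,"tx":0,"ty":0,"tz":0.0555,"claw":1}]' 40
```

```text
clock: 19.85
eef_pos: [524.1, -57.5, 65.1]
ee_rot: [-3.142, -0.0, -0.109]
wrist_force: [-0.1, -0.3, -1.4]
width: 44.8
finger_force: 41.3
```

```bash
python3 -m creep '[{"wx":0,"wy":0,"wz":0,"tx":0,"ty":0,"tz":0.0002,"claw":1},{"wx":0,"wy":0,"wz":0,"tx":0,"ty":0,"tz":0.0004,"claw":1},{"wx":0,"wy":0,"wz":0,"tx":0,"ty":0,"tz":0.0006,"claw":1},{"wx":0,"wy":0,"wz":0,"tx":0,"ty":0,"tz":0.0008,"claw":1},{"wx":0,"wy":0,"wz":0,"tx":0,"ty":0,"tz":0.0008,"claw":1},{"wx":0,"wy":0,"wz":0,"tx":0,"ty":0,"tz":0.0008,"claw":1},{"wx":0,"wy":0,"wz":0,"tx":0,"ty":0,"tz":0.0008,"claw":1},{"wx":0,"wy":0,"wz":0,"tx":0,"ty":0,"tz":0.0008,"claw":1}]' 40
```

```text
clock: 20.85
eef_pos: [524.6, -57.6, 64.8]
ee_rot: [3.142, -0.001, -0.109]
wrist_force: [-1.7, -1.2, 12.4]
width: 45.1
finger_force: 42.2
```

Contact at 12 N, so the mill is on the floor. I'm releasing it, opening only a little because the tins are close.

```bash
python3 -m creep '[{"wx":0,"wy":0,"wz":0,"tx":0,"ty":0,"tz":-0.0003,"claw":0.42},{"wx":0,"wy":0,"wz":0,"tx":0,"ty":0,"tz":-0.0003,"claw":0.35},{"wx":0,"wy":0,"wz":0,"tx":0,"ty":0,"tz":-0.0003,"claw":0.35},{"wx":0,"wy":0,"wz":0,"tx":0,"ty":0,"tz":-0.0003,"claw":0.35},{"wx":0,"wy":0,"wz":0,"tx":0,"ty":0,"tz":-0.02,"claw":0.35},{"wx":0,"wy":0,"wz":0,"tx":0,"ty":0,"tz":-0.06,"claw":0.35},{"wx":0,"wy":0,"wz":0,"tx":0,"ty":0,"tz":-0.12,"claw":0},{"wx":0,"wy":0,"wz":0,"tx":0,"ty":0,"tz":-0.15,"claw":0}]' 40
python3 -c "
from h import *
go(526.5,299,190,-.109)"
```

```text
clock: 21.85
eef_pos: [524.7, -57.5, 217.0]
ee_rot: [-3.142, -0.003, -0.109]
wrist_force: [0.5, 0.2, -1.0]
width: 85.3
finger_force: 0.0
t [-0.0371 -0.3546  0.0269] w [-0.    -0.003 -0.   ]
```

```bash
python3 -m creep '[{"wx":0,"wy":0,"wz":0,"tx":-0.003,"ty":-0.035,"tz":0,"claw":0},{"wx":0,"wy":0,"wz":0,"tx":-0.009,"ty":-0.09,"tz":0,"claw":0},{"wx":0,"wy":0,"wz":0,"tx":-0.015,"ty":-0.145,"tz":0,"claw":0},{"wx":0,"wy":0,"wz":0,"tx":-0.021,"ty":-0.2,"tz":0,"claw":0},{"wx":0,"wy":0,"wz":0,"tx":-0.027,"ty":-0.255,"tz":0,"claw":0},{"wx":0,"wy":0,"wz":0,"tx":-0.032,"ty":-0.305,"tz":0,"claw":0},{"wx":0,"wy":0,"wz":0,"tx":-0.036,"ty":-0.34,"tz":0,"claw":0},{"wx":0,"wy":0,"wz":0,"tx":-0.0371,"ty":-0.3546,"tz":0.0269,"claw":0}]' 40
python3 -m creep '[{"wx":0,"wy":0,"wz":0,"tx":0,"ty":0,"tz":0.03,"claw":0},{"wx":0,"wy":0,"wz":0,"tx":0,"ty":0,"tz":0.06,"claw":0},{"wx":0,"wy":0,"wz":0,"tx":0,"ty":0,"tz":0.065,"claw":0},{"wx":0,"wy":0,"wz":0,"tx":0,"ty":0,"tz":0.065,"claw":0},{"wx":0,"wy":0,"wz":0,"tx":0,"ty":0,"tz":0.065,"claw":0},{"wx":0,"wy":0,"wz":0,"tx":0,"ty":0,"tz":0.065,"claw":0},{"wx":0,"wy":0,"wz":0,"tx":0,"ty":0,"tz":0.065,"claw":0},{"wx":0,"wy":0,"wz":0,"tx":0,"ty":0,"tz":0.065,"claw":0}]' 40
python3 -c "
from h import *
go(526.5,299,50,-.109)
s=camera('side');t=camera('top')
a=t['pixels'][190:290,240:400,::-1];b=s['pixels'][220:320,180:340,::-1]
cv2.imwrite('pics/p6.png',cv2.resize(np.hstack([a,b]),None,fx=2.5,fy=2.5,interpolation=2))"
```

```text
clock: 22.85
eef_pos: [525.9, 302.0, 188.1]
ee_rot: [-3.139, -0.002, -0.107]
wrist_force: [0.4, -1.0, -0.4]
width: 85.7
finger_force: 0.0
clock: 23.85
eef_pos: [525.8, 299.1, 122.3]
ee_rot: [-3.141, -0.0, -0.109]
wrist_force: [-0.6, 0.1, 0.1]
width: 85.7
finger_force: 0.0
t [ 0.0007 -0.      0.0723] w [-0. -0. -0.]
```

View pics/p6.png

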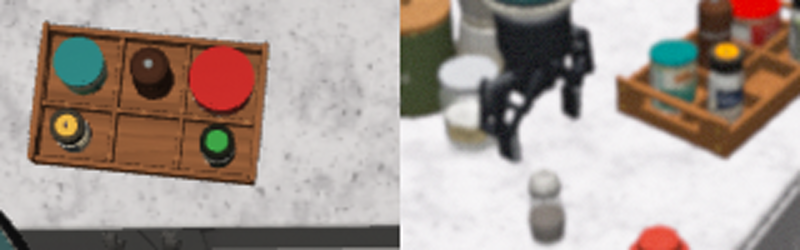

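The mill stands upright in the back-middle pocket at (150,68). The fingers straddle the salt shaker, whose cap is at (545,183). I'm descending.

```bash
python3 -m creep '[{"wx":0,"wy":0,"wz":0,"tx":0.0005,"ty":0,"tz":0.025,"claw":0},{"wx":0,"wy":0,"wz":0,"tx":0.0005,"ty":0,"tz":0.05,"claw":0},{"wx":0,"wy":0,"wz":0,"tx":0.0005,"ty":0,"tz":0.068,"claw":0},{"wx":0,"wy":0,"wz":0,"tx":0.0005,"ty":0,"tz":0.0725,"claw":0},{"wx":0,"wy":0,"wz":0,"tx":0.0005,"ty":0,"tz":0.0725,"claw":0.3},{"wx":0,"wy":0,"wz":0,"tx":0.0005,"ty":0,"tz":0.0725,"claw":0.6},{"wx":0,"wy":0,"wz":0,"tx":0.0005,"ty":0,"tz":0.0725,"claw":1},{"wx":0,"wy":0,"wz":0,"tx":0.0005,"ty":0,"tz":0.0725,"claw":1}]' 40
python3 -m creep '[{"wx":0,"wy":0,"wz":0,"tx":0,"ty":0,"tz":0,"claw":1},{"wx":0,"wy":0,"wz":0,"tx":0,"ty":0,"tz":-0.02,"claw":1},{"wx":0,"wy":0,"wz":0,"tx":0,"ty":0,"tz":-0.05,"claw":1},{"wx":0,"wy":0,"wz":0,"tx":0,"ty":0,"tz":-0.09,"claw":1},{"wx":0,"wy":0,"wz":0,"tx":0,"ty":0,"tz":-0.13,"claw":1},{"wx":0,"wy":0,"wz":0,"tx":0,"ty":0,"tz":-0.16,"claw":1},{"wx":0,"wy":0,"wz":0,"tx":0,"ty":0,"tz":-0.17,"claw":1},{"wx":0,"wy":0,"wz":0,"tx":0,"ty":0,"tz":-0.17,"claw":1}]' 40
python3 -c "
from h import *
go(446,-49.5,220,-.109)"
```

```text
clock: 24.95
eef_pos: [526.7, 299.4, 50.5]
ee_rot: [-3.141, -0.001, -0.109]
wrist_force: [-0.1, 0.5, 5.3]
width: 33.6
finger_force: 39.2
clock: 25.95
eef_pos: [526.3, 298.9, 220.1]
ee_rot: [-3.141, -0.001, -0.109]
wrist_force: [-1.3, 0.1, -2.2]
width: 33.5
finger_force: 39.8
t [-4.180e-02  3.551e-01 -1.000e-04] w [-0.    -0.001 -0.   ]
```

```bash
python3 -m creep '[{"wx":0,"wy":0,"wz":0,"tx":-0.004,"ty":0.035,"tz":0,"claw":1},{"wx":0,"wy":0,"wz":0,"tx":-0.01,"ty":0.085,"tz":0,"claw":1},{"wx":0,"wy":0,"wz":0,"tx":-0.016,"ty":0.135,"tz":0,"claw":1},{"wx":0,"wy":0,"wz":0,"tx":-0.022,"ty":0.19,"tz":0,"claw":1},{"wx":0,"wy":0,"wz":0,"tx":-0.029,"ty":0.245,"tz":0,"claw":1},{"wx":0,"wy":0,"wz":0,"tx":-0.035,"ty":0.295,"tz":0,"claw":1},{"wx":0,"wy":0,"wz":0,"tx":-0.04,"ty":0.335,"tz":0,"claw":1},{"wx":0,"wy":0,"wz":0,"tx":-0.0418,"ty":0.3551,"tz":0,"claw":1}]' 40
python3 -m creep '[{"wx":0,"wy":0,"wz":0,"tx":0,"ty":0,"tz":0.01,"claw":1},{"wx":0,"wy":0,"wz":0,"tx":0,"ty":0,"tz":0.04,"claw":1},{"wx":0,"wy":0,"wz":0,"tx":0,"ty":0,"tz":0.075,"claw":1},{"wx":0,"wy":0,"wz":0,"tx":0,"ty":0,"tz":0.1,"claw":1},{"wx":0,"wy":0,"wz":0,"tx":0,"ty":0,"tz":0.11,"claw":1},{"wx":0,"wy":0,"wz":0,"tx":0,"ty":0,"tz":0.11,"claw":1},{"wx":0,"wy":0,"wz":0,"tx":0,"ty":0,"tz":0.11,"claw":1},{"wx":0,"wy":0,"wz":0,"tx":0,"ty":0,"tz":0.11,"claw":1}]' 40
python3 -c "
from h import *
go(446,-49.5,58.5,-.109)
s=camera('side')
b=s['pixels'][170:290,240:400,::-1]
cv2.imwrite('pics/p7.png',cv2.resize(b,None,fx=4,fy=4,interpolation=2))"
```

```text
clock: 26.95
eef_pos: [444.6, -51.5, 218.5]
ee_rot: [3.141, 0.002, -0.111]
wrist_force: [0.9, 2.3, -1.2]
width: 33.6
finger_force: 39.8
clock: 27.95
eef_pos: [446.4, -49.4, 110.3]
ee_rot: [-3.142, -0.001, -0.109]
wrist_force: [0.0, 0.0, -1.2]
width: 33.4
finger_force: 39.8
t [-0.0005  0.0001  0.0518] w [-0.    -0.001 -0.   ]
```

View pics/p7.png

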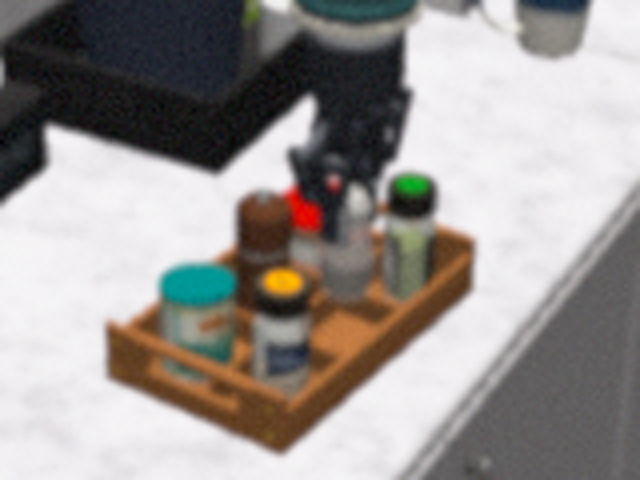

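The shaker hangs over the front-middle pocket, foot at about (345,298), in front of the mill. I'm lowering it.

```bash
python3 -m creep '[{"wx":0,"wy":0,"wz":0,"tx":0,"ty":0,"tz":0.015,"claw":1},{"wx":0,"wy":0,"wz":0,"tx":0,"ty":0,"tz":0.028,"claw":1},{"wx":0,"wy":0,"wz":0,"tx":0,"ty":0,"tz":0.038,"claw":1},{"wx":0,"wy":0,"wz":0,"tx":0,"ty":0,"tz":0.046,"claw":1},{"wx":0,"wy":0,"wz":0,"tx":0,"ty":0,"tz":0.05,"claw":1},{"wx":0,"wy":0,"wz":0,"tx":0,"ty":0,"tz":0.0515,"claw":1},{"wx":0,"wy":0,"wz":0,"tx":0,"ty":0,"tz":0.052,"claw":1},{"wx":0,"wy":0,"wz":0,"tx":0,"ty":0,"tz":0.052,"claw":1}]' 40
```

```text
clock: 29.0
eef_pos: [446.5, -49.4, 58.4]
ee_rot: [3.142, -0.001, -0.109]
wrist_force: [-4.0, 1.2, 14.2]
width: 33.6
finger_force: 41.7
```

```bash
python3 -m creep '[{"wx":0,"wy":0,"wz":0,"tx":0,"ty":0,"tz":-0.0004,"claw":0.55},{"wx":0,"wy":0,"wz":0,"tx":0,"ty":0,"tz":-0.0004,"claw":0.45},{"wx":0,"wy":0,"wz":0,"tx":0,"ty":0,"tz":-0.0004,"claw":0.42},{"wx":0,"wy":0,"wz":0,"tx":0,"ty":0,"tz":-0.0004,"claw":0.42},{"wx":0,"wy":0,"wz":0,"tx":0,"ty":0,"tz":-0.02,"claw":0.42},{"wx":0,"wy":0,"wz":0,"tx":0,"ty":0,"tz":-0.06,"claw":0.42},{"wx":0,"wy":0,"wz":0,"tx":0,"ty":0,"tz":-0.12,"claw":0.42},{"wx":0,"wy":0,"wz":0,"tx":0,"ty":0,"tz":-0.17,"claw":0.42}]' 40
python3 -m creep '[{"wx":0,"wy":0,"wz":0,"tx":0,"ty":0.04,"tz":-0.01,"claw":0.42},{"wx":0,"wy":0,"wz":0,"tx":0,"ty":0.09,"tz":-0.01,"claw":0.42},{"wx":0,"wy":0,"wz":0,"tx":0,"ty":0.14,"tz":-0.01,"claw":0.42},{"wx":0,"wy":0,"wz":0,"tx":0,"ty":0.19,"tz":-0.01,"claw":0.42},{"wx":0,"wy":0,"wz":0,"tx":0,"ty":0.23,"tz":-0.01,"claw":0.42},{"wx":0,"wy":0,"wz":0,"tx":0,"ty":0.25,"tz":-0.01,"claw":0.42},{"wx":0,"wy":0,"wz":0,"tx":0,"ty":0.25,"tz":-0.01,"claw":0.42},{"wx":0,"wy":0,"wz":0,"tx":0,"ty":0.25,"tz":-0.01,"claw":0.42}]' 40
python3 -c "
from h import *
s=camera('side');t=camera('top')
a=t['pixels'][180:290,120:360,::-1];b=s['pixels'][180:290,220:400,::-1]
cv2.imwrite('pics/p8.png',cv2.resize(np.hstack([a,b]),None,fx=1.9,fy=1.9,interpolation=2))"
```

```text
clock: 30.0
eef_pos: [445.9, -49.4, 229.8]
ee_rot: [-3.142, -0.001, -0.109]
wrist_force: [0.8, -1.0, -0.3]
width: 49.5
finger_force: 0.0
clock: 31.0
eef_pos: [418.9, -297.1, 237.4]
ee_rot: [-3.141, 0.0, -0.109]
wrist_force: [0.2, 1.1, 0.1]
width: 49.6
finger_force: 0.0
```

View pics/p8.png

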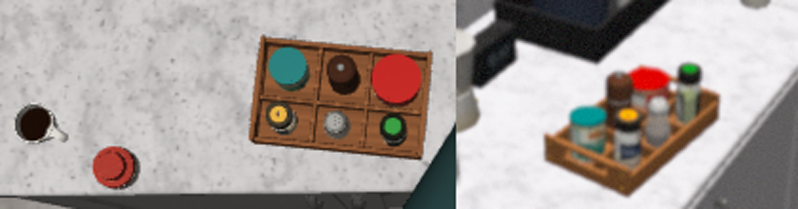

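All four stand upright in their pockets: garlic (280,116), salt (335,124), oregano (393,126), mill (342,72). The tins, timer and cup are where they were.

```bash
python3 -c "
from bench import *
print(close_job())"
```

```text
the job is handed in; nothing more can be done
None
```

The job is handed in after about 31 s: oregano, garlic, mill and salt were placed in that order and stand upright in their pockets in the last pictures, tins, timer and cup unmoved there (the mug was not in that crop).

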